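# Clip, mark and release a bracket

## Task

Swing the jig's spring clip by its red post onto the white bracket's foot and on until it is fully home against the bracket's upright wall and the bracket is flush against the blue marking head, pressing it home for a moment with about 10 N and never much more. With the clip left there, press the green plunger all the way down to mark the bracket, then swing the clip right off the bracket, which must stay flush. Be gentle with the clip and the plunger, do not touch the white bracket with the gripper, and leave the other things alone.

Things in the scene. Friction and masses are not known exactly. Their poses are not given: they have to be found in the camera images.
- fixture: Marking jig fixed to the table: grey base plate 200 x 185 mm, 12 mm thick, centred at (-15, -10) mm from this origin, which lies on the table. Its x axis is the direction in which the bracket is pushed home. Two 6 mm high lugs, with 5 mm of play each side, keep the bracket from straying along y.
- pivot (a point): Pivot screw of the spring clip at the height of the plate's top; at (0, -70, 12) mm in the jig's frame. The clip turns about the vertical through it. Screw head 33 mm above the plate.
- clip (a joint): Clip's swing angle (rad), growing clockwise seen from above, -0.15 to 1.65. At 1.35 the arm points to the jig's +y; near 0 towards its -x side, off the bracket. Stays where left (0.5 N at the post moves it when free). The foot meets the bracket's edge at 0.5 to 0.9, has climbed it by 1.05, and comes home at 1.25 to 1.45, depending on the head's setting: the only stop is the bracket's wall.
- clip_arm: The clip: steel arm 18 x 4 mm, top 26.5 mm above the table, reaching 128 mm from the pivot, with brass foot and red post. It rises up to 10 mm on the screw against a spring (2 N, then 1 N per mm). At the post, climbing the bracket's edge takes 3 to 7 N, sliding on it 1 to 3 N; press it home slowly with 10 N (6 at least); over 15 N, even for a moment, bends it: push, do not grip. Origin on the pivot axis; x along the arm.
- clip_foot (a point): Centre of the underside of the brass foot, 60 mm from the pivot axis: a button of radius 12 mm tapering to 3 mm at its underside, 4.5 mm lower. It is 16 mm above the table (4 mm above the base plate) when off the bracket, 2 mm higher on it.
- clip_post (a point): Red upright round post on the clip arm, 14 mm in diameter, 34 mm high, 120 mm from the pivot axis on the arm's line; this point is its middle, 43.5 mm above the table (its top at 60.5, its foot at 26.5; all 2 mm higher with the clip on the bracket).
- bracket_back (a point): White steel L-bracket, 0.3 kg, loose on the base plate. This point: middle of its lower back edge, 12 mm above the table; x points out of its back to the marking head, z up. Foot plate reaching 40 mm to -x, 60 mm along y, 6 mm thick; upright wall at the back, 6 mm thick, 48 mm high. At the start its back is 3 to 9 mm short of the marking head.
- marker_head: Blue marking head fixed on the base plate, 60 x 76 x 50 mm. Its front face, against which the bracket's back must lie, is the plane x = 0 of this frame; origin at the middle of that face's lower edge, 12 mm above the table; the head extends to +x, its top 62 mm above the table. Set up to 4 mm nearer or farther along the jig's x from start to start.
- plunger (a joint): Travel of the plunger (m): 0 up, 0.010 fully down. It springs back up by itself; about 2 N starts it, 6 N holds it fully down; press it slowly: more than 30 N damages it.
- plunger_top (a point): Middle of the top of the green plunger button on the marking head, 30 mm in diameter, 90 mm above the table when up; pushed straight down 10 mm.
- black_bracket: a spare black L-bracket of the same size (40 x 60 x 48 mm), standing on the table beside the jig; a bystander, to be left alone
- wrench: steel wrench lying beside the jig; a bystander, to be left alone
- hammer: hammer lying on the table; a bystander, to be left alone
- screwdriver: screwdriver lying on the table; a bystander, to be left alone
- paint_can: small can with an orange label, 66 mm across, 100 mm high; a bystander, to be left alone
- wire_spool: grey spool, 90 mm across, 52 mm high; a bystander, to be left alone
- grinding_disc: red disc, 100 mm across, 6 mm thick, lying flat; a bystander, to be left alone
Things that resemble listed ones, but are neither listed nor needed, are in the scene too. Of the things shaped like the part that bears bracket_back, the white one is meant.

How it is judged:
By the outcome, as a careful person would: the job done as asked, in the order asked, and still so for the second after the job is handed in, with the robot touching nothing.
It also fails if it takes over 72 s, if anything falls off the work surface, if the arm or the gripper's body presses on something with over 40 N, if the wrist force passes 120 N, or if a joint passes its speed limit or range.

## Robot

A 6-joint arm with a two-finger parallel gripper is mounted at the origin on the work surface. World frame = base frame: x ahead of the robot, y to its left, z up, the work surface at z = 0. Lengths are in m, angles in rad, forces in N, time in s.
With the tool pointing down it reaches from about 0.35 to 0.975 m from the base axis. Payload 7.1 kg.
Tool frame: the origin (TCP) lies midway between the tips of the shut fingers; the grasp point (between the pads) lies 19 mm behind it; z points along the fingers, y is the line along which they close (so a half turn about z gives the same grasp; the last joint's range is limited). The gripper opens to 88 mm and grips with 3 to 60 N. Pads are 20 mm wide; open, the fingers measure 115 mm over their backs; the gripper's body (75 mm by 178 mm) begins 61 mm behind the grasp point.
Start: joints at [1.218, 0.423, 1.63, -0, 1.089, -0.019], TCP at [0.205, 0.59, 0.223] pointing down, gripper open.
Joint ranges: [-3, 3], [-0.9, 2.11], [0.09, 2.58], [-1.31, 4.45], [0.11, 2.69], [-2.54, 2.54]. Speed limits (rad/s): [2.39, 2.39, 3.01, 3.14, 3.14, 3.14].

## Interface

Orientations are given as a unit quaternion [w, x, y, z].
In Python, from station import move_pose, movel, movej, command_gripper, wait, inverse_kinematics, read_camera, camera_info, MotionError, job_done, get_time, get_joint_pos, get_qvel, get_effort, get_tcp_pos, get_ee_rot, get_ft_force, get_ft_torque, get_grip_width, get_finger_force gives the robot as it stands. Calls block until the motion is done:
- move_pose(position, orientation): joint-space move of the TCP to a pose.
- movel(position, frame=None, v=0.15, until_force=None): straight line of the TCP; frame=None keeps the orientation; v is the mean speed in m/s. With until_force (N) it stops when the force on the tool has changed by that much, and returns True; else False.
- movej(angles): joint-space move.
- command_gripper(opening): opening from 0.0 (shut) to 1.0 (fully open); the grip force is fixed at half the most; returns when the fingers have stopped.
- wait(seconds).
- inverse_kinematics(position, orientation): joint angles nearest the present ones, or None.
- read_camera(name): name is "scene" or "top" or "wrist"; returns the picture (400x640x3 uint8, red, green, blue); there is no depth.
- camera_info(name): a dict with "intrinsics" (3x3 intrinsics, pixels), "T" (4x4, takes a point from camera to world coordinates); the wrist camera has in their place "tool_from_camera" (4x4, takes a point from camera to tool coordinates, whose origin is the TCP and whose axes are the flange's). Camera axes: x right, y up, looking along -z (the intrinsics and any distortion apply to the point x, -y, -z); pixel columns grow to the right and rows downward; lengths in m; the calibration is good to about 2 mm. A picture is of the moment at which its call begins: read the wrist's pose just before it. camera_info takes no time and is no camera call.
A pose or a line that the arm cannot do raises MotionError and nothing moves.
- job_done(): hands the job in; it is judged then, once.
Readings, each from a call of its own:
- get_time(): time.
- get_joint_pos(): joint angles.
- get_qvel(): joint speeds.
- get_effort(): joint torques, N m.
- get_tcp_pos(): TCP position.
- get_ee_rot(): TCP orientation.
- get_ft_force(): force on the tool from outside, world axes, zero at the start.
- get_ft_torque(): the same for the moment, N m.
- get_grip_width(): opening from 0.0 (shut) to 1.0 (fully open).
- get_finger_force(): force on a finger pad.
Only numpy, scipy, OpenCV 4.12 (cv2) and the standard library are available. Lean on these libraries where they do the work, as an engineer would, in place of code of your own. Each camera call takes 0.05 s, during which the arm holds its last target. There are 200 camera calls.

## Working session

There is one attempt and no reset: what is moved stays moved. The work goes in short steps, each a Python script; the robot and the scene stay as the last script left them, time stands still between calls to the robot, and variables do not carry over. Pictures are saved under pics/ and viewed, at most 10 in all, crops included, and the job is handed in when it is done.

```bash
ls; mkdir -p pics; python3 - <<'E'
from station import *
import cv2,numpy as np
for n in("top","scene"):
    im=read_camera(n); cv2.imwrite(f"pics/{n}0.png",im[:,:,::-1]); i=camera_info(n); print(n,{k:np.round(v,4).tolist() if not isinstance(v,str) else v for k,v in i.items()})
print(camera_info("wrist"),get_ee_rot(),get_time(),get_ft_force())
E
```

```text
pics
top {'intrinsics': [[498.5952, 0.0, 316.3883], [0.0, 498.5952, 205.8862], [0.0, 0.0, 1.0]], 'T': [[0.0157, 0.9968, -0.0788, 0.4189], [-0.9998, 0.0148, -0.0115, -0.0141], [-0.0103, 0.0789, 0.9968, 1.4127], [0.0, 0.0, 0.0, 1.0]]}
scene {'intrinsics': [[503.1068, 0.0, 324.548], [0.0, 503.1068, 201.8979], [0.0, 0.0, 1.0]], 'T': [[0.5306, -0.6661, 0.5242, 1.3662], [0.8475, 0.4285, -0.3134, -0.5134], [-0.0158, 0.6105, 0.7918, 1.3355], [0.0, 0.0, 0.0, 1.0]]}
{'intrinsics': array([[313.73457611,   0.        , 326.64689754],
       [  0.        , 313.73457611, 201.53993346],
       [  0.        ,   0.        ,   1.        ]]), 'tool_from_camera': array([[-4.15544566e-04,  9.56000149e-01,  2.93365885e-01,
         8.05091716e-02],
       [ 9.99999840e-01,  2.84552965e-04,  4.89190562e-04,
        -3.28948310e-04],
       [ 3.84188118e-04,  2.93366041e-01, -9.56000114e-01,
        -1.62254265e-01],
       [ 0.00000000e+00,  0.00000000e+00,  0.00000000e+00,
         1.00000000e+00]])} [-1.32331760e-04  1.66124693e-01  9.86104521e-01 -6.65969619e-04] 0.1 [-0.02114899 -0.26965787  0.76037002]
```

View pics/top0.png

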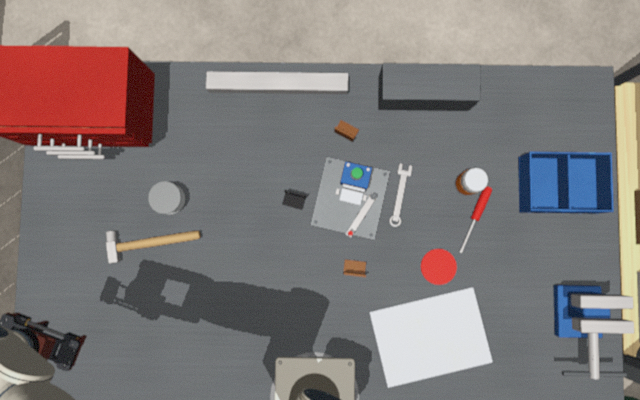

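View pics/scene0.png

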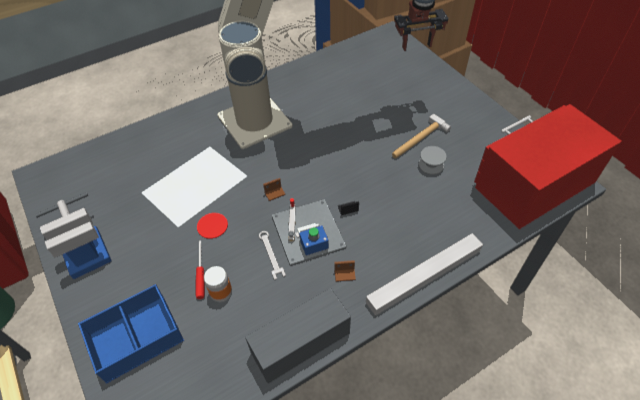

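Candidates: the white L-bracket in the jig is at top px (351,195). Lookalikes are the black bracket (294,199), the brown brackets (346,130) and (355,267), and the white bar and paper. The clip post is the red spot at (349,233); the red disc (438,266) and red screwdriver (482,204) are not it. The plunger is green, at (357,173). Next I'll take a close crop from the wrist.

```bash
cat > h.py <<'E'
from station import *
import cv2,numpy as np
from scipy.spatial.transform import Rotation as Ro
def quat(yaw): # tool down, tool x at world angle yaw
    c,s=np.cos(yaw),np.sin(yaw)
    q=Ro.from_matrix(np.array([[c,s,0],[s,-c,0],[0,0,-1]])).as_quat(); return q[[3,0,1,2]]
def T_wrist(p,q):
    T=np.eye(4);T[:3,:3]=Ro.from_quat(np.r_[q[1:],q[0]]).as_matrix();T[:3,3]=p
    return T@camera_info("wrist")["tool_from_camera"]
def ray(K,T,uv):
    d=np.array([(uv[0]-K[0,2])/K[0,0],-(uv[1]-K[1,2])/K[1,1],-1.]);return T[:3,3],T[:3,:3]@d
def onz(K,T,uv,z):
    o,d=ray(K,T,uv);return o+d*(z-o[2])/d[2]
def proj(K,T,p):
    c=T[:3,:3].T@(np.asarray(p)-T[:3,3]);return np.array([K[0,2]-K[0,0]*c[0]/c[2],K[1,2]+K[1,1]*c[1]/c[2]])
E
python3 - <<'E'
from h import *
i=camera_info("top");K,T=i["intrinsics"],i["T"]
for uv,z in(((327,158),.012),((389,165),.012),((376,238),.012),((312,226),.012),((357,173),.09),((349,233),.06)): print(uv,onz(K,T,uv,z).round(3))
c=onz(K,T,(351,197),.012); yaw=np.pi-0.19
d=np.array([np.cos(yaw),np.sin(yaw)])
# camera roughly 60mm behind the jig centre, looking forward
p=np.r_[c[:2]-d*0.02,0.24]
print(c,p,get_joint_pos())
print(inverse_kinematics(p,quat(yaw)))
move_pose(p,quat(yaw)); wait(.3)
q=get_ee_rot();p=get_tcp_pos();im=read_camera("wrist")
np.savez("w1.npz",im=im,T=T_wrist(p,q),K=camera_info("wrist")["intrinsics"])
cv2.imwrite("pics/w1.png",im[:,:,::-1]);print(p,q,get_time(),get_joint_pos())
E
```

```text
(327, 158) [ 0.666 -0.026  0.012]
(389, 165) [ 0.649 -0.202  0.012]
(376, 238) [ 0.442 -0.166  0.012]
(312, 226) [0.473 0.014 0.012]
(357, 173) [ 0.613 -0.106  0.09 ]
(349, 233) [ 0.453 -0.088  0.06 ]
[ 0.55615433 -0.09511778  0.012     ] [ 0.57579441 -0.09889496  0.24      ] [ 1.21798160e+00  4.23766987e-01  1.63057591e+00  1.56860873e-05
  1.08860766e+00 -1.90250440e-02]
[-1.90464589e-01  3.44049850e-01  1.70724735e+00 -4.44089210e-16
  1.09029546e+00 -1.57126092e+00]
[ 0.57585032 -0.09860641  0.23997931] [-1.33776319e-05  9.46422676e-02  9.95511346e-01  5.81022061e-06] 3.2083 [-1.90048914e-01  3.44086270e-01  1.70724848e+00  1.36098011e-05
  1.09028771e+00 -1.57124848e+00]
```

View pics/w1.png

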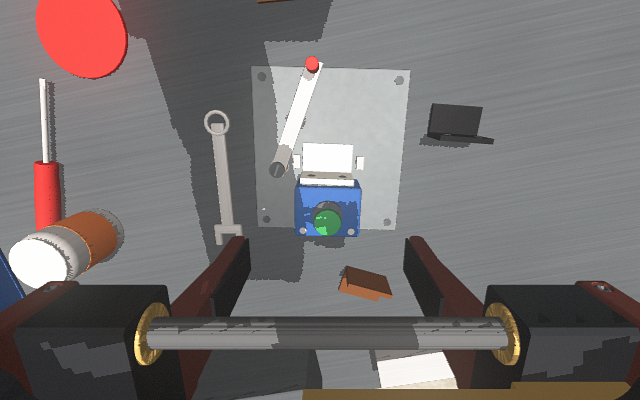

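```bash
python3 - <<'E'
from h import *
d=np.load("w1.npz");im=d["im"][50:245,240:425]
cv2.imwrite("pics/c1.png",cv2.resize(im,None,fx=3,fy=3,interpolation=cv2.INTER_CUBIC)[:,:,::-1])
E
```

```text
(no output)
```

View pics/c1.png

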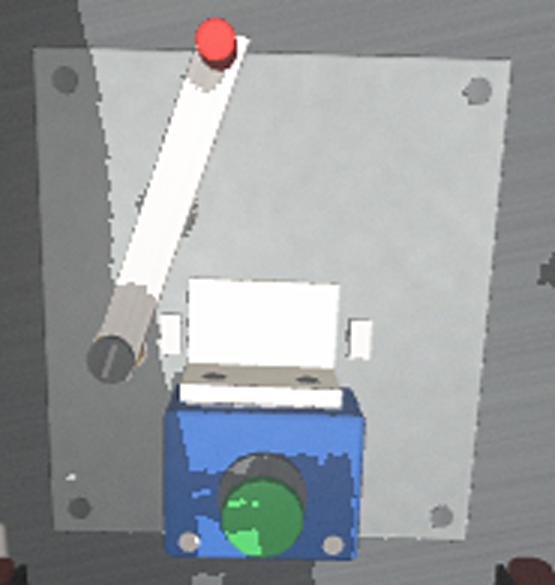

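```bash
python3 - <<'E'
from h import *
d=np.load("w1.npz");K,T=d["K"],d["T"]
f=lambda u,v,z:onz(K,T,((u-1)/3+240,(v-1)/3+50),z)
C=np.array([f(*a,.012)[:2] for a in((33,48),(511,60),(465,541),(53,530))])
J=np.array([[-115,-102.5],[-115,82.5],[85,82.5],[85,-102.5]])/1e3
Jc=J-J.mean(0);Cc=C-C.mean(0)
a=np.arctan2((Jc[:,0]*Cc[:,1]-Jc[:,1]*Cc[:,0]).sum(),(Jc*Cc).sum())
R=np.array([[np.cos(a),-np.sin(a)],[np.sin(a),np.cos(a)]])
t=C.mean(0)-R@J.mean(0)
print("yaw",a,"org",t,"res mm",((C-t)@R-J)*1e3)
g=lambda u,v,z:((f(u,v,z)[:2]-t)@R*1e3).round(1)
print("screw",g(111,358,.045),"post",g(216,37,.0605),"plunger",g(262,518,.09))
print("foot front",g(190,280,.018),g(338,284,.018),"wall top back",g(180,385,.06),g(342,389,.06),"wall top front?",g(180,403,.06),g(342,405,.06),"head top front",g(172,410,.062),g(364,414,.062),"rear",g(168,556,.062),g(357,558,.062))
# green & red blobs in top view, rays
i=camera_info("top");im=read_camera("top").astype(int);Kt,Tt=i["intrinsics"],i["T"]
for n,m,z in(("green",(im[...,1]>im[...,0]+40)&(im[...,1]>im[...,2]+30),.09),("red",(im[...,0]>im[...,1]+70)&(im[...,0]>im[...,2]+70),.055)):
    m[:,:300]=0;m[:,400:]=0;m[:150]=0;m[250:]=0
    v,u=np.nonzero(m);p=onz(Kt,Tt,(u.mean(),v.mean()),z);print(n,m.sum(),p,((p[:2]-t)@R*1e3).round(1))
print(f(262,518,.09),f(216,37,.0605))
E
```

```text
yaw -0.21577182122287375 org [ 0.57051998 -0.08646095] res mm [[ 1.04748307  0.80553067]
 [ 0.58053526 -0.82545226]
 [-0.5589984  -0.72634031]
 [-1.06901993  0.7462619 ]]
screw [ -0.9 -69.2] post [-113.8  -29.4] plunger [46.1 -9.9]
foot front [-28.3 -40.9] [-28.2  19. ] wall top back [  5.6 -41.4] [ 5.5 18.9] wall top front? [ 12.5 -41.4] [11.7 19.2] head top front [ 14.7 -44.2] [14.4 27.4] rear [ 73.6 -45.9] [72.5 28. ]
green 0 [nan nan nan] [nan nan]
red 0 [nan nan nan] [nan nan]
[ 0.61347821 -0.10598659  0.09      ] [ 0.45306116 -0.09082125  0.0605    ]<stdin>:18: RuntimeWarning: Mean of empty slice.
  ret = ret.dtype.type(ret / rcount)
```

The close crop confirms the choice: the white bracket sits between the lugs, the clip's red post is at crop (216,37), the screw at (111,358) and the plunger at (262,518). The clip is at about 0.12 rad and the bracket is about 3 mm short of the head. I'll start pushing the post.

```bash
cat >> h.py <<'E'
A=-0.2158;ORG=np.array([0.57052,-0.08646]);PIV=np.array([-.0004,-.0696])
RJ=np.array([[np.cos(A),-np.sin(A)],[np.sin(A),np.cos(A)]])
def W(x,y): return ORG+RJ@np.array([x,y])
def arm(th): ph=np.pi/2+1.35-th; return np.array([np.cos(ph),np.sin(ph)])
def tan(th): a=arm(th); return np.array([a[1],-a[0]])   # direction of growing theta
def post(th): return PIV+.12*arm(th)
def pushpose(th,off,rad=0.,z=.036,yawth=None): # tool centre 'off' along tangent from the post
    p=post(th)+off*tan(th)+rad*arm(th); t=tan(th if yawth is None else yawth)
    return np.r_[W(*p),z],quat(np.arctan2(t[1],t[0])+A)
def ft(n=8,dt=.01):
    f=[]
    for _ in range(n): f.append(get_ft_force()); wait(dt)
    return np.mean(f,0)
def ftan(th,f0,n=8):
    f=ft(n)-f0; return np.r_[RJ.T@f[:2]@tan(th),RJ.T@f[:2]@arm(th),f[2]]
E
python3 - <<'E'
from h import *
th=.12
command_gripper(0.)
p,q=pushpose(th,-.030,z=.13); move_pose(p,q)
p,q=pushpose(th,-.030); movel(p,q,v=.12); wait(.2)
f=np.array([(get_ft_force(),wait(.01))[0] for _ in range(15)]);f0=f.mean(0);print(get_time(),get_tcp_pos()-p,f0,f.std(0))
np.save("f0.npy",f0)
p,q=pushpose(th,-.017);r=movel(p,q,v=.04,until_force=2.5);print(r,ftan(th,f0))
for th in np.arange(.18,.461,.07):
    p,q=pushpose(th,-.017);r=movel(p,q,v=.05,until_force=4);print(round(th,2),r,ftan(th,f0).round(2))
    if r:break
print(get_time())
im=read_camera("scene");c=im[180:270,250:370];cv2.imwrite("pics/s1.png",cv2.resize(c,None,fx=5,fy=5,interpolation=cv2.INTER_CUBIC)[:,:,::-1])
E
```

```text
7.475 [ 2.87155387e-04 -8.37510222e-05  4.44228663e-04] [ 0.01668961  0.01412405 -0.17414774] [0.5869392  0.45582325 0.46855335]
False [0.26132943 0.01483328 0.11815224]
0.18 False [-0.26 -0.01  0.04]
0.25 False [-0.07 -0.28 -0.23]
0.32 False [-0.25 -0.06  0.05]
0.39 False [ 0.05  0.08 -0.02]
0.46 False [0.23 0.09 0.41]
9.9083
```

View pics/s1.png

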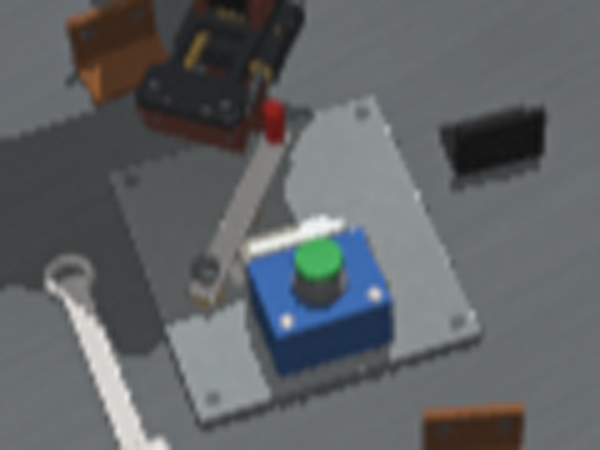

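The scene crop shows the shut fingers behind the red post (272,120), with the arm swung towards the bracket and everything else in place. I'll carry on and climb the edge.

```bash
python3 - <<'E'
from h import *
f0=np.load("f0.npy")
for th in np.arange(.50,1.121,.04):
    p,q=pushpose(th,-.017);r=movel(p,q,v=.02,until_force=6);f=ftan(th,f0,5);print(round(th,2),r,f.round(2),round(get_time(),2))
    if f[0]<-9.5: break
E
```

```text
0.5 False [-0.03  0.1  -0.08] 10.39
0.54 False [-0.13 -0.24  0.25] 10.82
0.58 False [-0.1   0.01  0.08] 11.26
0.62 False [-0.16 -0.14  0.28] 11.69
0.66 False [-0.41 -0.06  0.3 ] 12.12
0.7 False [-0.24  0.26  0.45] 12.56
0.74 False [-0.95  0.06  0.52] 12.99
0.78 False [-0.82  0.23  0.76] 13.43
0.82 False [-2.28  0.13  1.82] 13.86
0.86 False [-3.4   0.7   2.45] 14.29
0.9 False [ 0.15 -0.43 -0.02] 14.72
0.94 False [-0.86 -0.28  0.08] 15.16
0.98 False [-0.39 -0.12  0.65] 15.59
1.02 False [-0.73 -0.24  0.19] 16.02
1.06 False [-0.59 -0.08  0.26] 16.46
1.1 False [-0.69  0.11  0.66] 16.89
```

```bash
python3 - <<'E'
from h import *
f0=np.load("f0.npy");th=1.10;F=0
while th<1.5:
    th+=.012 if F>-2.5 else .004 if F>-7.5 else .0015
    p,q=pushpose(th,-.017);r=movel(p,q,v=.012,until_force=4);f=ftan(th,f0,5);F=f[0];print(round(th,4),r,f.round(2),round(get_time(),2))
    if F<-9.2 : break
for _ in range(4): print(ftan(th,f0,12).round(2))
print(get_time(),get_tcp_pos()-p);np.save("th.npy",th)
E
```

```text
1.112 False [-1.72  0.03  0.84] 17.21
1.124 False [-1.61  0.21  0.78] 17.52
1.136 False [-1.26  0.51  0.59] 17.84
1.148 False [-1.68 -0.16  0.69] 18.16
1.16 False [-1.14  0.54  0.96] 18.48
1.172 False [-0.95  0.48  0.89] 18.79
1.184 False [-1.15  0.5   0.87] 19.11
1.196 False [-1.25  0.95  0.98] 19.43
1.208 False [-1.2   0.49  0.74] 19.74
1.22 False [-1.15  0.68  0.72] 20.06
1.232 False [-1.13  0.43  0.53] 20.38
1.244 False [-1.46  0.76  0.86] 20.69
1.256 False [-1.21  1.02  0.78] 21.01
1.268 False [-1.6   0.7   0.82] 21.32
1.28 False [-1.33  1.17  0.99] 21.64
1.292 False [-1.42  0.72  0.72] 21.96
1.304 False [-4.44  1.7   2.28] 22.27
1.308 False [-5.62  1.91  3.31] 22.57
1.312 False [-6.71  1.8   4.01] 22.86
1.316 False [-7.87  1.86  4.74] 23.15
1.3175 False [-8.27  1.76  4.74] 23.44
1.319 False [-8.28  2.11  5.06] 23.73
1.3205 False [-9.01  1.78  5.54] 24.02
1.322 False [-9.04  2.31  5.37] 24.32
1.3235 False [-9.76  1.94  5.77] 24.61
[-9.61  2.5   5.89]
[-9.59  2.26  5.73]
[-9.78  2.41  5.68]
[-9.68  2.36  5.87]
25.0083 [-0.00246085  0.00048008 -0.00040359]
```

Pressed home at about 9.7 N for 0.9 s. Now I'll back off and press the plunger.

```bash
python3 - <<'E'
from h import *
th=float(np.load("th.npy"))
p,q=pushpose(th,-.019);movel(p,q,v=.02)
p,q=pushpose(th,-.035);movel(p,q,v=.08)
p,q=pushpose(th,-.035,z=.16);movel(p,q,v=.15)
b=np.r_[W(.0455,-.0095),.16]; movel(b,q,v=.15)
b[2]=.097;movel(b,q,v=.1);wait(.2);f0=ft(15)
z=.091
log=[]
while z>.074:
    z-=.0012;b[2]=z;r=movel(b,q,v=.01,until_force=8);F=(ft(5)-f0)[2];log.append((round(z,4),r,F.round(2),get_tcp_pos()[2].round(4)))
    if F>11:break
print(*log,sep="\n");print(get_time());wait(.3);print(ft()-f0,get_tcp_pos())
E
```

```text
(0.0898, False, np.float64(1.69), np.float64(0.0899))
(0.0886, False, np.float64(2.3), np.float64(0.0886))
(0.0874, False, np.float64(2.94), np.float64(0.0874))
(0.0862, False, np.float64(3.02), np.float64(0.0862))
(0.085, False, np.float64(3.92), np.float64(0.085))
(0.0838, False, np.float64(4.16), np.float64(0.0838))
(0.0826, False, np.float64(5.08), np.float64(0.0826))
(0.0814, False, np.float64(4.95), np.float64(0.0815))
(0.0802, False, np.float64(5.88), np.float64(0.0804))
(0.079, True, np.float64(6.89), np.float64(0.0804))
(0.0778, True, np.float64(7.27), np.float64(0.0803))
(0.0766, True, np.float64(5.93), np.float64(0.0804))
(0.0754, True, np.float64(5.77), np.float64(0.0804))
(0.0742, True, np.float64(5.29), np.float64(0.0804))
(0.073, True, np.float64(5.91), np.float64(0.0804))
33.55
[-1.00736058  0.20072558  5.76314625] [ 0.61294505 -0.10548081  0.08038213]
```

```bash
python3 - <<'E'
from h import *
p=get_tcp_pos();print(movel([p[0],p[1],.079],v=.01,until_force=12),get_ft_force()[2],get_tcp_pos()[2]);wait(.2)
movel([p[0],p[1],.10],v=.03);movel([p[0],p[1],.17],v=.15)
p,q=pushpose(1.303,.027,.005,z=.17);movel(p,q,v=.2);wait(.1)
a,b=get_tcp_pos(),get_ee_rot();im=read_camera("wrist");np.savez("w2.npz",im=im,T=T_wrist(a,b),K=camera_info("wrist")["intrinsics"])
cv2.imwrite("pics/w2.png",im[:,:,::-1]);print(get_time(),p)
E
```

```text
True 7.454968292605119 0.08037835770510829
36.4083 [ 0.6028421  -0.03567261  0.17      ]
```

View pics/w2.png

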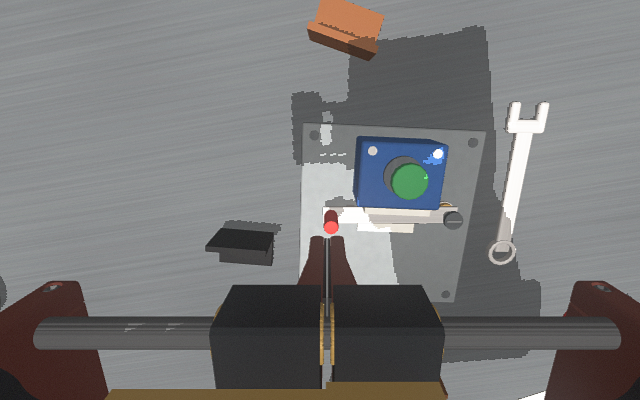

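The wrist view shows the bracket against the head at (408,212), the clip across it with its post at (331,227), and the plunger back up. Now I'll swing the clip off.

```bash
python3 - <<'E'
from h import *
d=np.load("w2.npz");P=onz(d["K"],d["T"],(331,227),.0625);pj=RJ.T@(P[:2]-ORG);print("post jig",pj*1e3,"expected",post(1.303)*1e3)
assert np.linalg.norm(pj-post(1.303))<.007
p,q=pushpose(1.303,.027,.005);movel(p,q,v=.12,until_force=5);wait(.15)
f0=ft(15);print(get_tcp_pos()-p,get_time())
off=.017;log=[]
p,q=pushpose(1.303,.018,.005);movel(p,q,v=.04,until_force=4)
for th in np.r_[np.arange(1.28,.80,-.04),np.arange(.74,.24,-.08)]:
    p,q=pushpose(th,off,.005);r=movel(p,q,v=.02 if th>.8 else .05,until_force=6);f=ftan(th,f0,4);log.append((round(th,2),r,f.round(2).tolist()))
    if f[0]>9.5:break
print(*log,sep="\n");print(get_time())
E
```

```text
post jig [-5.01320185 49.98415313] expected [-6.03792377 50.2674844 ]
[ 2.77337501e-04 -3.72148840e-05  4.99628570e-04] 37.95
(np.float64(1.28), False, [0.89, 0.1, 0.41])
(np.float64(1.24), False, [0.29, -0.25, 0.57])
(np.float64(1.2), False, [0.39, 0.16, 0.34])
(np.float64(1.16), False, [-0.23, 0.08, -0.11])
(np.float64(1.12), False, [-0.22, -0.09, -0.13])
(np.float64(1.08), False, [0.49, -0.18, -0.28])
(np.float64(1.04), False, [0.1, -0.13, -0.24])
(np.float64(1.0), False, [-0.41, -0.13, -0.4])
(np.float64(0.96), False, [-0.22, -0.31, -0.29])
(np.float64(0.92), False, [-0.25, -0.14, -0.62])
(np.float64(0.88), False, [-0.18, -0.3, 0.02])
(np.float64(0.84), False, [-0.6, -0.51, -0.34])
(np.float64(0.74), False, [-0.06, -0.55, -0.25])
(np.float64(0.66), False, [-0.05, -0.37, -0.3])
(np.float64(0.58), False, [-0.04, -0.29, 0.21])
(np.float64(0.5), False, [-0.45, -0.54, 0.3])
(np.float64(0.42), False, [-0.5, -0.14, 0.36])
(np.float64(0.34), False, [-0.31, -0.27, 0.11])
(np.float64(0.26), False, [-0.5, 0.0, 0.16])
46.2
```

```bash
python3 - <<'E'
from h import *
p,q=pushpose(.26,.030,.005);movel(p,q,v=.08);p[2]=.17;movel(p,q,v=.15)
yaw=np.pi-.19
c=np.array([.576,-.0986,.24]); move_pose(c,quat(yaw));wait(.3)
a,b=get_tcp_pos(),get_ee_rot();im=read_camera("wrist");np.savez("w3.npz",im=im,T=T_wrist(a,b),K=camera_info("wrist")["intrinsics"])
cv2.imwrite("pics/c3.png",cv2.resize(im[50:245,240:425],None,fx=3,fy=3,interpolation=cv2.INTER_CUBIC)[:,:,::-1]);print(get_time())
E
```

```text
49.7583
```

View pics/c3.png

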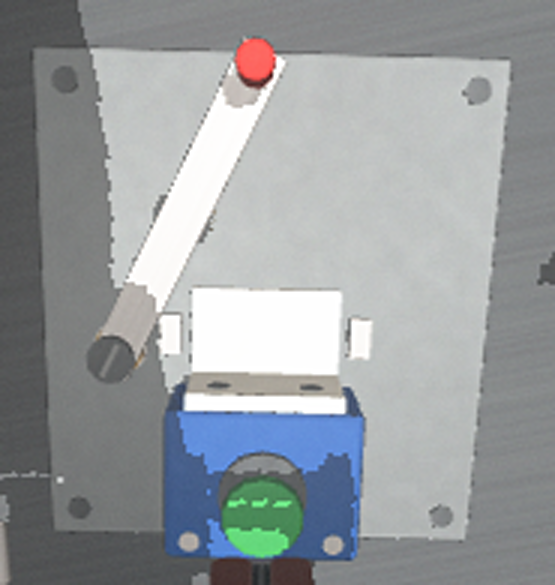

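The final view shows the bracket's wall meeting the head's front face (crop row about 412) with no gap. The clip is off the bracket, with its post at (255,60), and the plunger is up.

```bash
python3 -c "
from station import *
print(job_done())"
```

```text
the job is handed in; nothing more can be done
None
```

I handed the job in after about 50 s: the clip was pressed home at about 9.7 N for roughly 0.9 s, the plunger was pressed down to its stop, and the clip was swung off, with the bracket still flush against the head in the final view.

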